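# Empty the bead tumbler into the catch tray

## Robot

A 6-joint arm with a two-finger parallel gripper is mounted at the origin on the work surface. World frame = base frame: x ahead of the robot, y to its left, z up, the work surface at z = 0. Lengths are in m, angles in rad, forces in N, time in s.
With the tool pointing down it reaches from about 0.15 to 0.775 m from the base axis. Payload 6.1 kg.
Tool frame: the origin (TCP) lies midway between the tips of the shut fingers; the grasp point (between the pads) lies 19 mm behind it; z points along the fingers, x is the direction in which the jaws open and shut, and the axes are right-handed (so a half turn about z gives the same grasp; the last joint's range is limited). The gripper opens to 85 mm and grips with 20 to 120 N. Pads are 22 mm wide; open, the fingers measure 114 mm over their backs; the gripper's body (76 mm by 85 mm) begins 54 mm behind the grasp point. The pads swing forward as they close: fully open they stand 13 mm farther back than shut.
Start: joints at [1.121, 0.126, -0.04, 1.405, 0, 1.571], TCP at [0.228, 0.473, 0.231] pointing down, gripper open.
Joint ranges: [-2.72, 2.72], [-0.95, 1.95], [-1.27, 1.35], [-1.78, 2.02], [-1.46, 1.47], [-3.14, 3.14]. Speed limits (rad/s): [2.39, 2.39, 3.01, 3.14, 3.14, 3.14].

## Interface

Orientations are given as a rotation vector (axis times angle).
In Python, from plant import r gives the robot as it stands.
- The arm moves only by the shell command python3 -m pendant 'ROWS' [FORCE]. ROWS is JSON, a list of rows, each a list of 7 numbers: the finger opening in mm, from 0 to 85.4, then the shift along the tool's x, y, z in mm, then the turn, a rotation vector about the tool's x, y, z in degrees. A call has 1 to 12 rows; each row shifts and turns the commanded pose from where the row before left it, along the tool's axes as they then stand; what a row does not reach is not made up. A row lasts 1/10 s, in which the tool goes at most 50 mm and 8.59 degrees, less where a joint would pass 70% of its speed; a pose out of reach is approached as far as the arm can. A call is refused whole if a number of a shift passes 50 or a number of a turn 8.59, either way. A call with a gripper value outside its range is refused whole. The fingers move at their own pace and stop on an object; FORCE is the grip in N (left out, the last holds). Time passes only in rows, so rows that do not move let the fingers close. It gives the time, the measured TCP pose, the force and the opening at its end, in the units of the state.
- r.observe(): the state, without advancing time (a new reading comes with each control period).
- r.read_camera(name): name is "scene" or "side" or "wrist"; returns a dict with "image" (384x512x3 uint8, blue, green, red), "fovy" (degrees; the focal length in pixels is half the picture's height over the tangent of half this angle, whatever the lens; pixels are square), "cx", "cy" (the principal point, pixels), "dist_coeffs" ([k1, k2, p1, p2, k3] as OpenCV has them; the pictures are not rectified), "R" (3x3) and "t" (3): a world point X has camera coordinates R X + t; the wrist camera has in their place "T_tool_cam" (4x4, takes a point from camera to tool coordinates, whose origin is the TCP and whose axes are the tool frame's). Camera axes: x right, y down, z forward; pixel columns grow to the right and rows downward; lengths in m; the calibration is good to about 2 mm. A picture is of the moment at which its call begins: read the wrist's pose just before it. There is no depth.
- r.job_done(): hands the job in, once; it reports no verdict.
Trained networks look in a picture, given as the dict that the camera call returned (one of the last four; its "shot" number tells which), for a name from the list of things; names that differ only in an ending like _2 or _b are one class to them, and where a whole thing is asked for, a point or a joint stands for the part that bears it (a point fixed in the world has none). Each returns a list of dicts, best first, with "confidence" (0 to 1); they miss things now and then, are a little off and sometimes report something else, mostly with a low value. They report only what shows in the picture. A call takes as long as a camera call.
- r.outline_of(name, picture): "pixels" (384x512 bool, what is visible of it) and "bbox" ([centre column, centre row, width, height] in pixels, round what is visible of it).
The state is a dict: "clock": time; "joint_positions": joint angles; "joint_velocities": joint speeds; "joint_torque": joint torques, N m; "tool_pos": TCP position; "eef_rot": TCP orientation; "ft_force": force on the tool from outside, world axes, zero at the start; "torque": the same for the moment, N m; "gripper_width": opening from 0.0 (shut) to 1.0 (fully open).
Only numpy, scipy, OpenCV 4.12 (cv2) and the standard library are available. Lean on these libraries where they do the work, as an engineer would, in place of code of your own. Each camera call takes 0.05 s, during which the arm holds its last target. There are 200 camera calls.

## Task

Slide the grey catch tray in under the bead tumbler's barrel until it sits squarely against the front edge of the base plate, centred on the barrel. Then tip the barrel over by its bail handle, steadily so that nothing is flung about, until every bead has dropped into the tray, and swing the barrel back fully upright. Leave the tray in place with all six beads in it and disturb nothing else on the bench.

Things in the scene. Friction and masses are not known exactly. Their poses are not given: they have to be found in the camera images.
- tumbler: Tilting bead tumbler bolted to the bench, left of the tray: grey base plate 250 (x) x 170 (y) x 14 high, raked stanchions, barrel hung on trunnions. Origin on the bench below the trunnion axis; x along that axis, z up; the barrel empties to -y. The base plate's straight front edge is at y = +10: the tray, home and centred, has its centre at x 0, y -90. Upright, the barrel leaves 70 free above the bench.
- trunnion (a point): Point on the trunnion axis at the middle of the barrel, 170 above the bench; axes as tumbler.
- barrel (a joint): Tilt of the barrel in rad: 0 = upright on its stop, mouth up; grows as the mouth swings over towards the tumbler's -y (turning about its +x); 2.35 = end stop, mouth steeply down over the tray. Stiff, balanced hinge: it stays where it is left; a few newtons at the bail turn it. The beads slide out between about 1.6 and 2.35.
- bail_grip (a point): Middle of the grip (20 diameter, 120 long) of the steel bail fixed to the barrel, a bar parallel to the trunnion axis, 160 from it, on arms 113 either side. Barrel upright: it leans 1.175 rad back to the tumbler's +y (148 behind, 62 above the axis); it stands straight up at tilt 1.175 and leans 1.175 forward over the tray at 2.35. Free all round: can be pushed, hooked or straddled from above.
- mouth (a point): Centre of the barrel's open mouth, 80 from the trunnion axis; z points out of the mouth. Barrel: black rubber tub, outside diameter 100 at the bottom, 136 at the mouth, 135 deep, wall 4, gear motor below it.
- tray: Loose grey plastic catch tray, 230 (its x) x 200 (its y) x 45 high outside, about 0.3 to 0.6 kg, wall and floor 4, rim band 10 wide and 10 high round the top edge. Origin at the centre of its underside, z up. It starts flat on the bench on the tumbler's -y side, some way off and askew.
- tray_rim (a point): Middle of the rim band on the tray's own -y side (away from the tumbler), 95 from the tray's centre, 40 above the bench. The band runs along the tray's x and can be pinched from above across its 10 mm; axes as tray.
- bead0_mid (a point): Centre of a chunky unglazed porcelain bead, a drum 28 in diameter, 24 high, 28 g, at first loose in the barrel.
- bead1_mid (a point): Centre of a chunky unglazed porcelain bead, a rounded cube 25 x 25 x 24, 28 g, at first loose in the barrel.
- bead2_mid (a point): Centre of a chunky unglazed porcelain bead, a drum 28 in diameter, 24 high, 28 g, at first loose in the barrel.
- bead3_mid (a point): Centre of a chunky unglazed porcelain bead, a rounded cube 25 x 25 x 24, 28 g, at first loose in the barrel.
- bead4_mid (a point): Centre of a chunky unglazed porcelain bead, a drum 28 in diameter, 24 high, 28 g, at first loose in the barrel.
- bead5_mid (a point): Centre of a chunky unglazed porcelain bead, a rounded cube 25 x 25 x 24, 28 g, at first loose in the barrel.
- cup_a: Bystander: clear plastic cup, 86 across, 85 tall, at the far side of the bench (mm).
- cup_b: Bystander: clear plastic cup, 86 across, 85 tall, on the near half of the bench (mm).
- sponge: Bystander: yellow round sponge, 84 across, 30 high, on the near half of the bench (mm).
- pinch_bowl: Bystander: dry clay bowl, 104 across, 50 high, at the far side of the bench (mm).
- rib_tool: Bystander: flat wooden spatula lying on the bench right of the tray.
- test_block: Bystander: brown dry clay block 70 x 50 x 32, right of the tray (mm).

How it is judged:
On the way, in this order (a step that is already met when the one before it is completed fails the run):
1. the tray sits squarely against the base plate, centred below the barrel (x of tray in the frame of tumbler between -0.04 and 0.04 m and y of tray in the frame of tumbler between -0.108 and -0.07 m and angle between the x axis of tray and the x axis of tumbler, either way round below 0.14 rad and height (world z) of tray below 0.012 m and angle between tray's own z axis and vertical below 0.08 rad), for 0.2 s.
2. the barrel is tipped well over and all six beads lie in the tray (all of step 1 and value of joint barrel above 1.5 rad and x of bead0_mid in the frame of tray between -0.109 and 0.109 m and y of bead0_mid in the frame of tray between -0.094 and 0.094 m and z of bead0_mid in the frame of tray between 0 and 0.06 m and x of bead1_mid in the frame of tray between -0.109 and 0.109 m and y of bead1_mid in the frame of tray between -0.094 and 0.094 m and z of bead1_mid in the frame of tray between 0 and 0.06 m and x of bead2_mid in the frame of tray between -0.109 and 0.109 m and y of bead2_mid in the frame of tray between -0.094 and 0.094 m and z of bead2_mid in the frame of tray between 0 and 0.06 m and x of bead3_mid in the frame of tray between -0.109 and 0.109 m and y of bead3_mid in the frame of tray between -0.094 and 0.094 m and z of bead3_mid in the frame of tray between 0 and 0.06 m and x of bead4_mid in the frame of tray between -0.109 and 0.109 m and y of bead4_mid in the frame of tray between -0.094 and 0.094 m and z of bead4_mid in the frame of tray between 0 and 0.06 m and x of bead5_mid in the frame of tray between -0.109 and 0.109 m and y of bead5_mid in the frame of tray between -0.094 and 0.094 m and z of bead5_mid in the frame of tray between 0 and 0.06 m), for 0.2 s.
At the end, for the whole second after the job is handed in: The barrel is back upright (tilt under 0.10 rad) and at rest; the tray is flat on the bench against the base plate (gap under 18 mm), centred within 40 mm and square within 0.14 rad; all six beads lie in the tray; tray at rest (all of step 1 and value of joint barrel below 0.1 rad and velocity of joint barrel between -0.05 and 0.05 rad/s and x of bead0_mid in the frame of tray between -0.109 and 0.109 m and y of bead0_mid in the frame of tray between -0.094 and 0.094 m and z of bead0_mid in the frame of tray between 0 and 0.06 m and x of bead1_mid in the frame of tray between -0.109 and 0.109 m and y of bead1_mid in the frame of tray between -0.094 and 0.094 m and z of bead1_mid in the frame of tray between 0 and 0.06 m and x of bead2_mid in the frame of tray between -0.109 and 0.109 m and y of bead2_mid in the frame of tray between -0.094 and 0.094 m and z of bead2_mid in the frame of tray between 0 and 0.06 m and x of bead3_mid in the frame of tray between -0.109 and 0.109 m and y of bead3_mid in the frame of tray between -0.094 and 0.094 m and z of bead3_mid in the frame of tray between 0 and 0.06 m and x of bead4_mid in the frame of tray between -0.109 and 0.109 m and y of bead4_mid in the frame of tray between -0.094 and 0.094 m and z of bead4_mid in the frame of tray between 0 and 0.06 m and x of bead5_mid in the frame of tray between -0.109 and 0.109 m and y of bead5_mid in the frame of tray between -0.094 and 0.094 m and z of bead5_mid in the frame of tray between 0 and 0.06 m and linear speed of tray below 0.02 m/s); the robot touches nothing.
It fails at once if the barrel is slammed or flung over (faster than 3 rad/s) (velocity of joint barrel above 3 rad/s or velocity of joint barrel below -3 rad/s).
It fails at once if another thing on the bench is pushed more than 40 mm or a cup or bowl is knocked over (distance of any of cup_a, cup_b, sponge, pinch_bowl, rib_tool, test_block from where it was at the start of the episode above 0.04 m or angle between any of cup_a, cup_b, pinch_bowl's own z axis and vertical above 0.6 rad).
It also fails if it takes over 69 s, if anything falls off the work surface, if the arm or the gripper's body presses on something with over 40 N, if the wrist force passes 120 N, or if a joint passes its speed limit or range.

## Working session

There is one attempt and no reset: what is moved stays moved. The work goes in short steps, Python scripts to look and compute and a shell command to move; the robot and the scene stay as the last step left them, time stands still between calls to the robot, and variables do not carry over. Pictures are saved under pics/ and viewed, about 8 in all and at most 12, crops included, and the job is handed in when it is done.

```bash
ls; mkdir -p pics; cat > h.py <<'E'
import numpy as np, cv2
from scipy.spatial.transform import Rotation as Rot
from plant import r
def K(c):
    f=192/np.tan(np.radians(c["fovy"])/2); return np.array([[f,0,c["cx"]],[0,f,c["cy"]],[0,0,1]])
def pose(c):
    if "R" in c: return np.array(c["R"]),np.array(c["t"])
    s=c["state"]; T=np.eye(4); T[:3,:3]=Rot.from_rotvec(s["eef_rot"]).as_matrix(); T[:3,3]=s["tool_pos"]
    M=np.linalg.inv(T@np.array(c["T_tool_cam"])); return M[:3,:3],M[:3,3]
def cam(n):
    s=r.observe(); c=r.read_camera(n); c["state"]=s; return c
def proj(c,X):
    R,t=pose(c); return cv2.projectPoints(np.atleast_2d(np.float64(X)),cv2.Rodrigues(R)[0],t,K(c),np.float64(c["dist_coeffs"]))[0][:,0]
def unproj(c,uv,z):
    R,t=pose(c); p=cv2.undistortPoints(np.float64(uv).reshape(-1,1,2),K(c),np.float64(c["dist_coeffs"]))[:,0]
    d=np.c_[p,np.ones(len(p))]@R; o=-R.T@t
    return o+d*((z-o[2])/d[:,2])[:,None]
E
python3 - <<'E'
from h import *
s=r.observe(); print({k:np.round(v,3) for k,v in s.items()}); print(Rot.from_rotvec(s["eef_rot"]).as_matrix().round(2))
for n in ("scene","side"):
    c=cam(n); cv2.imwrite(f"pics/{n}0.png",c["image"]); 
    R,t=pose(c); print(n,(-R.T@t).round(3))
    for k in ["tumbler","tray","barrel","cup_a","sponge","pinch_bowl","rib_tool","test_block","bail_grip"]:
        for o in r.outline_of(k,c)[:2]:
            print(k,round(o["confidence"],2),np.round(o["bbox"]),unproj(c,[o["bbox"][:2]],0.02).round(3))
            if k=="tray" and o["confidence"]>.5: np.save(f"tray_{n}.npy",o["pixels"])
E
```

```text
pics
{'clock': np.float64(0.0), 'joint_positions': array([ 1.121,  0.126, -0.041,  1.405, -0.   ,  1.571]), 'joint_velocities': array([-0.   ,  0.001,  0.   ,  0.   , -0.   ,  0.002]), 'joint_torque': array([-1.0000e-03, -4.3591e+01,  3.5292e+01,  1.7000e-02,  0.0000e+00,
        0.0000e+00]), 'tool_pos': array([0.228, 0.472, 0.231]), 'eef_rot': array([ 2.66e+00,  1.67e+00, -2.00e-03]), 'ft_force': array([ 1.138, -0.128, -0.582]), 'torque': array([-0.014,  0.014,  0.015]), 'gripper_width': np.float64(0.998)}
[[ 0.43  0.9  -0.  ]
 [ 0.9  -0.43 -0.  ]
 [-0.    0.   -1.  ]]
scene [1.04  0.35  1.171]
tumbler 0.95 [322. 218. 132. 114.] [[0.427 0.169 0.02 ]]
tumbler 0.39 [235. 183.  75.  81.] [[ 0.491 -0.14   0.02 ]]
tray 0.66 [234. 182.  76.  78.] [[ 0.49  -0.144  0.02 ]]
tray 0.51 [168. 136.  37.  64.] [[ 0.477 -0.462  0.02 ]]
barrel 0.55 [312. 198.  96.  80.] [[0.385 0.102 0.02 ]]
cup_a 0.81 [409. 234.  29.  30.] [[0.309 0.42  0.02 ]]
cup_a 0.67 [186. 260.  30.  37.] [[ 0.795 -0.088  0.02 ]]
sponge 0.79 [195. 115.  24.  26.] [[ 0.342 -0.45   0.02 ]]
pinch_bowl 0.56 [224. 292.  37.  39.]
[... 298 characters left out ...]
.79 [270. 268.  92. 163.] [[0.469 0.136 0.02 ]]
tumbler 0.25 [278. 210.  72.  59.] [[ 0.482 -0.126  0.02 ]]
barrel 0.82 [268. 216.  91.  64.] [[ 0.511 -0.087  0.02 ]]
cup_a 0.69 [309. 354.  33.  39.] [[0.325 0.401 0.02 ]]
cup_a 0.56 [187. 205.  23.  28.] [[ 0.804 -0.086  0.02 ]]
sponge 0.6 [327. 162.  22.  13.] [[ 0.326 -0.437  0.02 ]]
sponge 0.49 [268. 216.  92.  65.] [[ 0.511 -0.088  0.02 ]]
pinch_bowl 0.81 [172. 234.  36.  27.] [[0.813 0.059 0.02 ]]
rib_tool 0.56 [290. 160.  55.  16.] [[ 0.475 -0.416  0.02 ]]
test_block 0.5 [241. 153.  18.  11.] [[ 0.679 -0.428  0.02 ]]
bail_grip 0.74 [269. 218.  88.  67.] [[ 0.506 -0.077  0.02 ]]
bail_grip 0.62 [270. 269.  92. 168.] [[0.47  0.142 0.02 ]]
```

```bash
python3 - <<'E'
import cv2
a=cv2.imread("pics/scene0.png")[90:330,120:440]; cv2.imwrite("pics/s0c.png",cv2.resize(a,None,fx=2.5,fy=2.5,interpolation=cv2.INTER_CUBIC))
a=cv2.imread("pics/side0.png")[130:384,140:380]; cv2.imwrite("pics/d0c.png",cv2.resize(a,None,fx=2.35,fy=2.35,interpolation=cv2.INTER_CUBIC))
E
```

```text
(no output)
```

View pics/s0c.png

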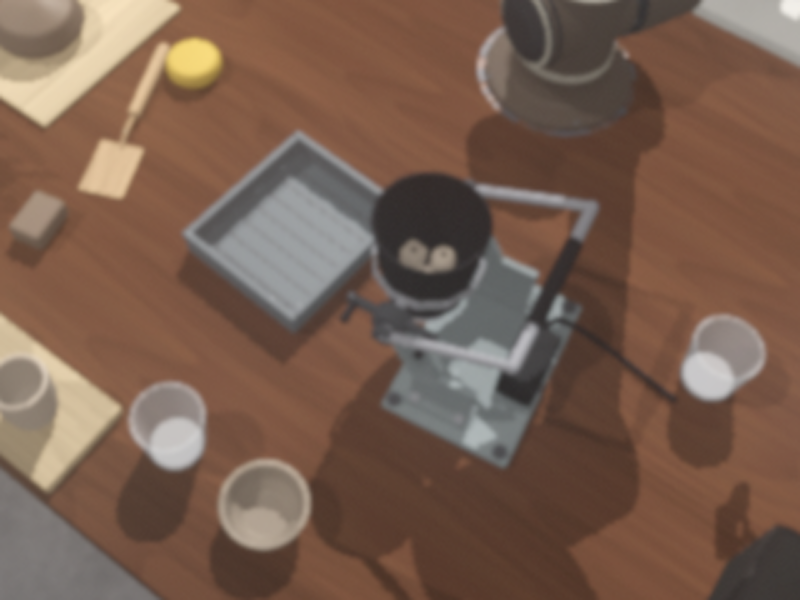

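View pics/d0c.png

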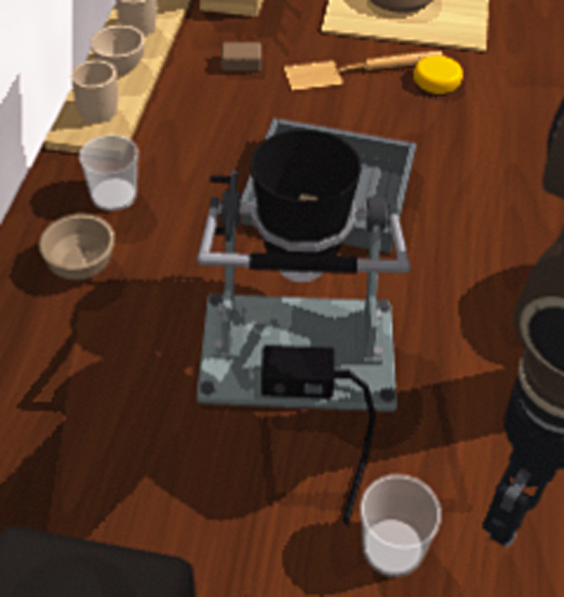

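The scene view shows the tray rim corners at about (298,132), (185,235) and (295,330), and plate corners at (580,308), (505,465) and (383,405). The side view shows all four plate corners. Next I fit the poses from these.

```bash
cat > fit.py <<'E'
from h import *
from scipy.optimize import least_squares
sc=cam("scene"); sd=cam("side")
S=lambda L:np.array(L)/2.5+[120,90]; D=lambda L:np.array(L)/2.35+[140,130]
pt_s=unproj(sc,S([(580,308),(505,467),(382,405)]),.014); pt_d=unproj(sd,D([(392,300),(396,408),(197,405),(207,297)]),.014)
tr_s=unproj(sc,S([(298,132),(184,235),(295,331)]),.045); tr_d=unproj(sd,D([(275,120),(415,145)]),.045)
print(pt_s.round(3),pt_d.round(3),tr_s.round(3),tr_d.round(3),sep="\n")
np.savez("pts.npz",pt_s=pt_s,pt_d=pt_d,tr_s=tr_s,tr_d=tr_d)
E
python3 fit.py
```

```text
[[0.35  0.236 0.014]
 [0.593 0.271 0.014]
 [0.616 0.107 0.014]]
[[0.361 0.069 0.014]
 [0.341 0.24  0.014]
 [0.584 0.281 0.014]
 [0.61  0.111 0.014]]
[[ 0.361 -0.222  0.045]
 [ 0.587 -0.236  0.045]
 [ 0.611 -0.031  0.045]]
[[ 0.577 -0.236  0.045]
 [ 0.354 -0.219  0.045]]
```

```bash
python3 -m pendant '[[85,0,0,-40,0,0,-7.5],[85,0,0,-40,0,0,-7.5],[85,0,0,-40,0,0,-7.5],[85,0,0,-30,0,0,-7.5],[85,-38,10,0,0,0,0],[85,-38,10,0,0,0,0],[85,-38,10,0,0,0,0],[85,-38,10,0,0,0,0],[85,-38,10,0,0,0,0],[85,-38,10,0,0,0,0],[85,-38,10,0,0,0,0],[85,-38,10,0,0,0,0]]'
python3 -m pendant '[[85,-38,10,0,0,0,0],[85,-38,10,0,0,0,0],[85,-38,10,0,0,0,0],[85,-38,10,0,0,0,0],[85,-38,10,0,0,0,0],[85,-38,10,0,0,0,0],[85,-38,10,0,0,0,0],[85,-25,10,20,0,0,0],[85,0,0,50,0,0,0],[85,0,0,20,0,0,0],[85,0,0,0,0,0,0],[85,0,0,0,0,0,0]]'
python3 - <<'E'
from h import *
c=cam("wrist"); s=c["state"]; print(s["tool_pos"].round(3) if hasattr(s["tool_pos"],"round") else s["tool_pos"], np.round(s["joint_positions"],2))
im=c["image"].copy()
def box(o,yaw,x0,x1,y0,y1,z):
    R=np.array([[np.cos(yaw),-np.sin(yaw)],[np.sin(yaw),np.cos(yaw)]])
    P=np.array([(x0,y0),(x1,y0),(x1,y1),(x0,y1)])@R.T+o; return np.c_[P,np.full(4,z)]
for P,col in((box((.486,-.127),-.08,-.115,.115,-.1,.1,.045),(0,255,0)),(box((.493,.08),.155,-.125,.125,.01,.18,.014),(0,0,255))):
    cv2.polylines(im,[np.int32(proj(c,P))],True,col,1)
cv2.imwrite("pics/w1.png",cv2.resize(im,None,fx=1.5,fy=1.5)); cv2.imwrite("pics/w1raw.png",c["image"])
E
```

```text
clock: 2.3
tool_pos: [0.3305, 0.174, 0.3815]
eef_rot: [2.137, 2.302, 0.001]
ft_force: [0.5, 0.7, 0.8]
gripper_width: 0.995
clock: 3.5
tool_pos: [0.4317, -0.1088, 0.2922]
eef_rot: [2.138, 2.302, 0.0]
ft_force: [0.2, -0.5, 0.8]
gripper_width: 0.994
[ 0.432 -0.109  0.292] [-0.25 -0.02 -0.06  1.53  0.   -0.32]
```

View pics/w1.png

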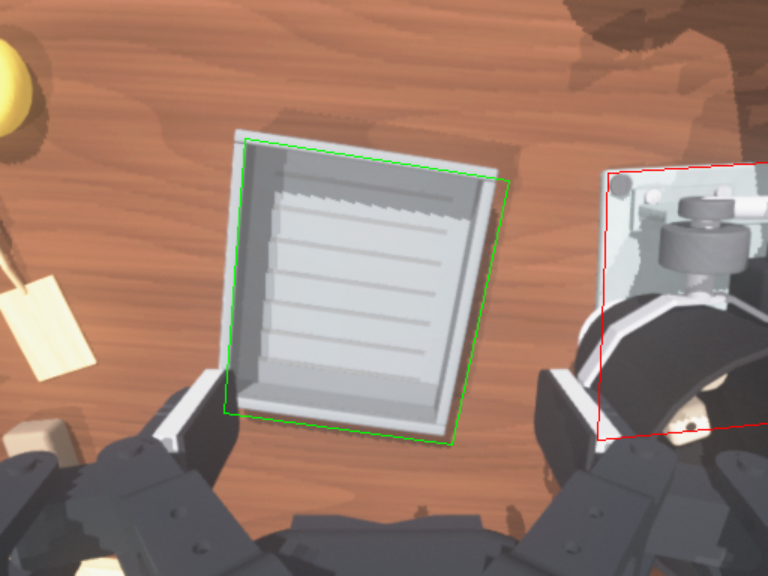

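The wrist view confirms the fit to about 1 cm. Tray corners are at (237,131), (497,171) and (444,433), and the plate corner is at (604,172). I'll refine the poses from these.

```bash
python3 - <<'E'
from h import *
c=cam("wrist")
A=unproj(c,np.array([(237,131),(497,171),(444,433)])/1.5,.045); B=unproj(c,np.array([(604,172),(768,162),(598,300)])/1.5,.014)
print(A.round(4),B.round(4))
ctr=(A[0]+A[2])/2; v=A[1]-A[0]; w=A[2]-A[1]; print(ctr, np.linalg.norm(v),np.linalg.norm(w),np.arctan2(v[1],v[0])-np.pi/2,np.arctan2(w[1],w[0]))
f=B[2]-B[0];print(np.arctan2(f[1],f[0]))
yaw=(np.arctan2(v[1],v[0])-np.pi/2+np.arctan2(w[1],w[0]))/2
print("rim",ctr[:2]-.095*np.array([-np.sin(yaw),np.cos(yaw)]),yaw)
E
```

```text
[[ 0.3592 -0.2243  0.045 ]
 [ 0.3742 -0.0286  0.045 ]
 [ 0.5987 -0.0451  0.045 ]] [[0.3684 0.0665 0.014 ]
 [0.347  0.2069 0.014 ]
 [0.4773 0.0814 0.014 ]]
[ 0.47897886 -0.13467579  0.045     ] 0.19626699321013888 0.22511855226577782 -0.07631144586806915 -0.07317621886894209
0.13658593041987666
rim [ 0.47188481 -0.22941055] -0.07474383236850562
```

```bash
python3 -m pendant '[[85,-41,10,0,0,0,0],[85,-41,10,0,0,0,0],[85,-41,11,0,0,0,0],[85,0,0,50,0,0,0],[85,0,0,50,0,0,0],[85,0,0,50,0,0,0],[85,0,0,50,0,0,0],[85,0,0,40,0,0,0],[85,0,0,29,0,0,0],[85,0,0,0,0,0,0],[85,0,0,0,0,0,0]]'
python3 - <<'E'
from h import *
c=cam("wrist"); cv2.imwrite("pics/w2.png",c["image"])
E
```

```text
clock: 4.7
tool_pos: [0.4728, -0.2295, 0.0239]
eef_rot: [2.137, 2.301, 0.001]
ft_force: [0.2, -1.1, 0.5]
gripper_width: 0.99
```

View pics/w2.png

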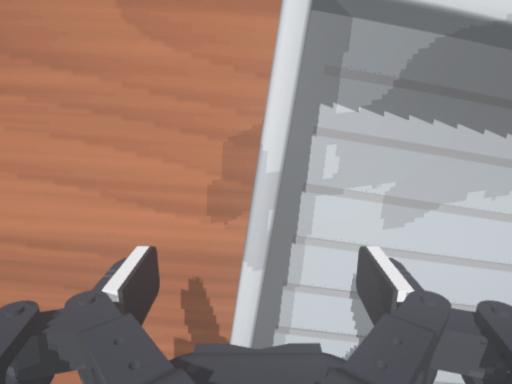

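The rim sits between the fingers, so I close on it.

```bash
python3 -m pendant '[[5,0,0,0,0,0,0],[5,0,0,0,0,0,0],[5,0,0,0,0,0,0],[5,0,0,0,0,0,0],[5,0,0,0,0,0,0],[5,0,0,0,0,0,0],[5,0,0,0,0,0,0],[5,0,0,0,0,0,0]]' 35
```

```text
clock: 5.55
tool_pos: [0.4722, -0.2294, 0.0227]
eef_rot: [2.137, 2.302, 0.0]
ft_force: [1.3, 0.4, 4.8]
gripper_width: 0.102
```

```bash
python3 -m pendant '[[5,5,5,0,0,0,-1.6],[5,8,5.7,0,0,0,-1.6],[5,8.4,5.7,0,0,0,-1.6],[5,8.4,5.7,0,0,0,-1.6],[5,8.4,5.7,0,0,0,-1.6],[5,8.4,5.7,0,0,0,-1.6],[5,8.4,5.7,0,0,0,-1.6],[5,8.4,5.7,0,0,0,-1.5],[5,8.4,5.7,0,0,0,0],[5,8.4,5.7,0,0,0,0],[5,8.4,5.7,0,0,0,0],[5,5,5,0,0,0,0]]'
python3 - <<'E'
from h import *
c=cam("scene"); im=c["image"][90:330,160:400]; cv2.imwrite("pics/s2.png",cv2.resize(im,None,fx=2.5,fy=2.5,interpolation=cv2.INTER_CUBIC))
E
```

```text
clock: 6.75
tool_pos: [0.5167, -0.1244, 0.0227]
eef_rot: [1.869, 2.524, -0.005]
ft_force: [-3.5, -5.5, 6.3]
gripper_width: 0.107
```

View pics/s2.png

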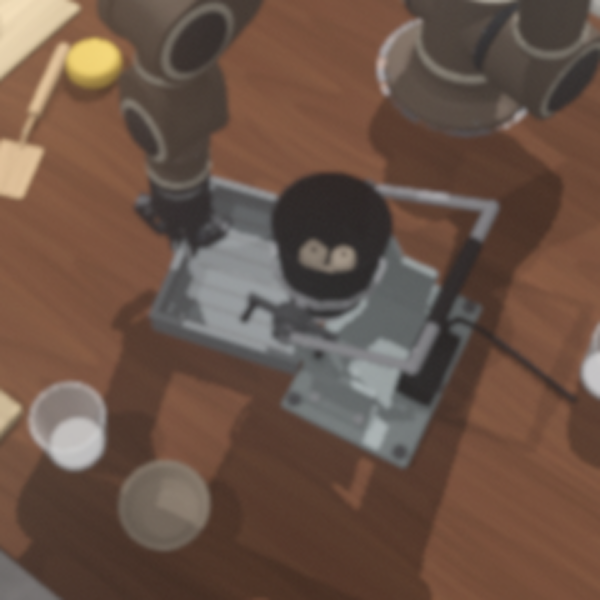

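The tray is still held and nearly home. However, my tool angle was about 8° off the tray's own, so closing probably turned the tray. I'll measure its yaw now from the rim corners at (152,320) and (215,178).

```bash
python3 - <<'E'
from h import *
c=cam("scene")
P=unproj(c,np.array([(152,318),(214,178),(298,370)])/2.5+[160,90],.045); print(P.round(3)); 
Q=unproj(c,np.array([(480,308),(405,467),(282,405)])/2.5+[160,90],.014); print(Q.round(3))
v=P[0]-P[1]; w=P[2]-P[0]; print("tray yaw",np.arctan2(v[1],v[0]),np.arctan2(w[1],w[0])-np.pi/2,np.linalg.norm(v),np.linalg.norm(w))
v=Q[1]-Q[0]; w=Q[1]-Q[2]; print("plate yaw",np.arctan2(v[1],v[0]),np.arctan2(w[1],w[0])-np.pi/2)
print("rim mid",(P[0]+P[1])/2, r.observe()["tool_pos"])
E
```

```text
[[ 0.629 -0.086  0.045]
 [ 0.411 -0.155  0.045]
 [ 0.578  0.103  0.045]]
[[0.35  0.236 0.014]
 [0.593 0.271 0.014]
 [0.616 0.107 0.014]]
tray yaw 0.30604302588225024 0.2659961517438312 0.2291204532794721 0.19523294673353803
plate yaw 0.14310139438477312 0.13862419146745486
rim mid [ 0.5200726  -0.12037496  0.045     ] [ 0.51717676 -0.12359624  0.02273407]
```

```bash
python3 -m pendant '[[5,-6,0,0,0,0,0],[5,-4,0,0,0,0,1.7],[5,0,0,0,0,0,1.7],[5,0,0,0,0,0,1.7],[5,0,0,0,0,0,1.7],[5,0,0,0,0,0,1.7],[5,4,1,0,0,0,0],[5,5,1,0,0,0,0],[5,5,1,0,0,0,0],[5,4,1,0,0,0,0],[5,3,0,0,0,0,0]]'
python3 -m pendant '[[5,2,0,0,0,0,0],[5,2,0,0,0,0,0],[5,2,0,0,0,0,0],[5,0,0,0,0,0,0]]'
```

```text
clock: 7.95
tool_pos: [0.5212, -0.1129, 0.0227]
eef_rot: [2.051, 2.377, -0.002]
ft_force: [-0.4, -4.8, 5.2]
gripper_width: 0.109
clock: 8.35
tool_pos: [0.5203, -0.1068, 0.0227]
eef_rot: [2.051, 2.377, -0.001]
ft_force: [-0.0, -4.9, 5.7]
gripper_width: 0.108
```

```bash
python3 -m pendant '[[5,2,0,0,0,0,0],[5,2,0,0,0,0,0],[5,1,0,0,0,0,0],[5,0,0,0,0,0,0]]'
python3 - <<'E'
from h import *
c=cam("scene")
im=c["image"][90:330,160:400]; cv2.imwrite("pics/s3.png",cv2.resize(im,None,fx=2.5,fy=2.5,interpolation=cv2.INTER_CUBIC))
d=cam("side")
im=d["image"][150:310,210:350]; cv2.imwrite("pics/d3.png",cv2.resize(im,None,fx=4,fy=4,interpolation=cv2.INTER_CUBIC)[:600])
E
```

```text
clock: 8.75
tool_pos: [0.52, -0.1065, 0.023]
eef_rot: [2.05, 2.369, -0.013]
ft_force: [0.7, -22.5, 1.9]
gripper_width: 0.11
```

View pics/s3.png

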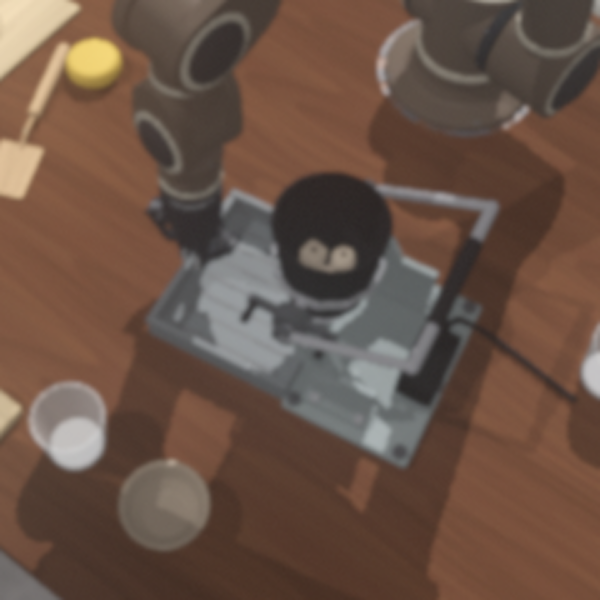

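The tray has met the plate: 22 N, at the expected depth. I'll unload and check the pose, with corners at (148,323) and (235,189).

```bash
python3 -m pendant '[[5,-2,0,0,0,0,0],[5,-2,0,0,0,0,0],[5,0,0,0,0,0,0]]'
python3 - <<'E'
from h import *
c=cam("scene")
P=unproj(c,np.array([(147,323),(235,189)])/2.5+[160,90],.045); v=P[0]-P[1]
print(P.round(3),np.linalg.norm(v),"yaw",np.arctan2(v[1],v[0]))
m=P.mean(0)[:2]; yaw=.145; R=np.array([[np.cos(yaw),-np.sin(yaw)],[np.sin(yaw),np.cos(yaw)]])
ctr=m+.1*R[:,1]
print("ctr in tumbler",R.T@(ctr-[.4935,.077]), "by tool", R.T@(r.observe()["tool_pos"][:2]+.095*R[:,1]-[.4935,.077]))
E
```

```text
clock: 9.15
tool_pos: [0.5199, -0.1066, 0.0227]
eef_rot: [2.052, 2.376, -0.003]
ft_force: [0.2, -6.8, 5.9]
gripper_width: 0.107
[[ 0.639 -0.086  0.045]
 [ 0.408 -0.121  0.045]] 0.23284980061329977 yaw 0.1484213517816519
ctr in tumbler [ 0.00348884 -0.08304394] by tool [-0.0003365  -0.09047913]
```

Tray yaw is 0.148, square to the plate, and the tray is centred within about 4 mm. I'll release it, lift, and cross over to above the bail.

```bash
python3 -m pendant '[[85,0,0,0,0,0,0],[85,0,0,0,0,0,0],[85,0,0,0,0,0,0],[85,0,0,0,0,0,0],[85,0,0,0,0,0,0],[85,0,0,-30,0,0,0],[85,0,0,-45,0,0,0],[85,0,0,-50,0,0,0],[85,0,0,-50,0,0,0],[85,0,0,-50,0,0,0],[85,0,0,-50,0,0,0],[85,0,0,-50,0,0,0]]'
python3 -m pendant '[[85,0,0,-20,0,0,0],[85,35,0,0,0,0,0],[85,35,0,0,0,0,0],[85,35,0,0,0,0,0],[85,35,0,0,0,0,0],[85,35,0,0,0,0,0],[85,35,0,0,0,0,0],[85,35,0,0,0,0,0],[85,35,0,0,0,0,0],[85,30,0,0,0,0,0],[85,22,0,0,0,0,0],[85,0,0,0,0,0,0]]'
python3 - <<'E'
from h import *
c=cam("wrist"); s=c["state"]; print(np.round(s["joint_positions"],2))
im=c["image"].copy(); yaw=.146; x=np.array([np.cos(yaw),np.sin(yaw),0]); y=np.array([-x[1],x[0],0]); o=np.array([.4935,.077,0])
L=[o+.148*y+[0,0,.232]+k*x for k in(-.06,0,.06)]; q=proj(c,L); print(q)
cv2.polylines(im,[np.int32(q)],False,(0,0,255),1); cv2.imwrite("pics/w3.png",im)
for k in("bail_grip","barrel"): print(k,[(round(o["confidence"],2),np.round(o["bbox"])) for o in r.outline_of(k,c)[:2]])
E
```

```text
clock: 10.4
tool_pos: [0.5193, -0.1049, 0.3495]
eef_rot: [2.052, 2.379, 0.001]
ft_force: [1.2, 0.4, 0.4]
gripper_width: 0.998
clock: 11.6
tool_pos: [0.4706, 0.2256, 0.3668]
eef_rot: [-2.047, -2.382, 0.001]
ft_force: [-0.2, 0.0, 0.4]
gripper_width: 0.992
[0.45 0.16 0.31 1.71 0.   0.3 ]
[[253.59626764 111.26697201]
 [253.47769394 184.21880583]
 [253.39163842 249.54053945]]
bail_grip [(0.7, array([131., 169., 262., 280.]))]
barrel [(0.67, array([188., 168., 376., 277.])), (0.64, array([132., 168., 262., 281.]))]
```

View pics/w3.png

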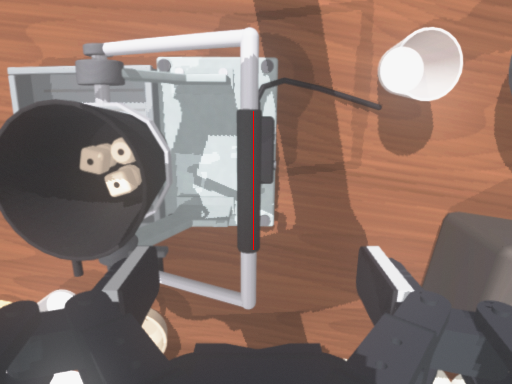

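The bar is centred at column 247.5, against 253.5 predicted, so about 5 mm nearer the barrel. That puts it 7 mm to the tool's -x. I'll descend and print the arc increments.

```bash
python3 -m pendant '[[85,-7,0,40,0,0,0],[85,0,0,45,0,0,0],[85,0,0,40,0,0,0],[85,0,0,29,0,0,0],[85,0,0,0,0,0,0],[20,0,0,0,0,0,0],[15,0,0,0,0,0,0],[15,0,0,0,0,0,0],[15,0,0,0,0,0,0],[15,0,0,0,0,0,0],[15,0,0,0,0,0,0],[15,0,0,0,0,0,0]]' 25
python3 -c "
import numpy as np
t=np.r_[np.arange(0,1.57,.08),np.arange(1.57,2.34,.055),2.34];a=t-1.175
print(np.c_[t[1:],-np.diff(160*np.sin(a)),-np.diff(160*np.cos(a))].round(1).tolist())"
```

```text
clock: 12.95
tool_pos: [0.4725, 0.2187, 0.2149]
eef_rot: [-2.049, -2.378, -0.008]
ft_force: [-0.9, 6.6, 4.0]
gripper_width: 0.225
[[0.1, -5.4, -11.6], [0.2, -6.3, -11.1], [0.2, -7.2, -10.6], [0.3, -8.0, -10.0], [0.4, -8.8, -9.3], [0.5, -9.5, -8.6], [0.6, -10.1, -7.8], [0.6, -10.7, -7.0], [0.7, -11.3, -6.1], [0.8, -11.7, -5.2], [0.9, -12.1, -4.2], [1.0, -12.4, -3.2], [1.0, -12.6, -2.2], [1.1, -12.7, -1.2], [1.2, -12.8, -0.2], [1.3, -12.8, 0.8], [1.4, -12.7, 1.8], [1.4, -12.5, 2.9], [1.5, -12.2, 3.8], [1.6, -7.5, 2.9], [1.6, -8.0, 3.6], [1.7, -7.8, 4.0], [1.7, -7.6, 4.5], [1.8, -7.3, 4.9], [1.8, -7.0, 5.3], [1.9, -6.7, 5.7], [2.0, -6.4, 6.0], [2.0, -6.1, 6.4], [2.1, -5.7, 6.7], [2.1, -5.3, 7.0], [2.2, -5.0, 7.3], [2.2, -4.5, 7.5], [2.3, -4.1, 7.8], [2.3, -3.7, 8.0]]
```

```bash
python3 -m pendant '[[15,-2.5,0,-6,0,0,0],[15,-2.9,0,-5.6,0,0,0],[15,-6.3,0,-11.1,0,0,0],[15,-7.2,0,-10.6,0,0,0],[15,-8,0,-10,0,0,0],[15,-8.8,0,-9.3,0,0,0]]'
python3 -m pendant '[[15,-9.5,0,-8.6,0,0,0],[15,-10.1,0,-7.8,0,0,0],[15,-10.7,0,-7,0,0,0],[15,-11.3,0,-6.1,0,0,0],[15,-11.7,0,-5.2,0,0,0],[15,-12.1,0,-4.2,0,0,0],[15,-12.4,0,-3.2,0,0,0],[15,-12.6,0,-2.2,0,0,0],[15,-12.7,0,-1.2,0,0,0],[15,-12.8,0,-0.2,0,0,0],[15,-12.8,0,0.8,0,0,0],[15,0,0,0,0,0,0]]'
```

```text
clock: 13.55
tool_pos: [0.4773, 0.1842, 0.2677]
eef_rot: [-2.047, -2.377, -0.01]
ft_force: [-2.3, 11.5, 4.5]
gripper_width: 0.222
clock: 14.75
tool_pos: [0.4965, 0.0533, 0.3124]
eef_rot: [2.053, 2.377, 0.004]
ft_force: [-1.2, -0.1, 5.2]
gripper_width: 0.224
```

```bash
python3 -m pendant '[[15,-6,0,0.8,0,0,0],[15,-6.7,0,1,0,0,0],[15,-8,0,1.8,0,0,0],[15,-8,0,2,0,0,0],[15,-8,0,2.6,0,0,0],[15,-8,0,3,0,0,0],[15,-8,0,3.6,0,0,0],[15,-7.8,0,4,0,0,0],[15,-7.6,0,4.5,0,0,0],[15,-7.3,0,4.9,0,0,0]]'
python3 -m pendant '[[15,-7,0,5.3,0,0,0],[15,-6.7,0,5.7,0,0,0],[15,-6.4,0,6,0,0,0],[15,-6.1,0,6.4,0,0,0],[15,-5.7,0,6.7,0,0,0],[15,-5.3,0,7,0,0,0],[15,-5,0,7.3,0,0,0],[15,-4.5,0,7.5,0,0,0],[15,-4,0,7.5,0,0,0],[15,0,0,0,0,0,0],[15,0,0,0,0,0,0]]'
python3 - <<'E'
from h import *
d=cam("side"); s=cam("scene"); w=cam("wrist")
a=d["image"][150:310,210:370]; b=s["image"][90:250,190:350]
cv2.imwrite("pics/t.png",np.hstack([cv2.resize(i,(400,400),interpolation=cv2.INTER_CUBIC) for i in(a,b)]))
E
```

```text
clock: 15.75
tool_pos: [0.5071, -0.02, 0.2834]
eef_rot: [-2.051, -2.378, -0.004]
ft_force: [-2.8, 2.3, 5.4]
gripper_width: 0.22
clock: 16.85
tool_pos: [0.5144, -0.0709, 0.2222]
eef_rot: [-2.051, -2.377, 0.001]
ft_force: [-1.0, 4.3, -2.9]
gripper_width: 0.217
```

View pics/t.png

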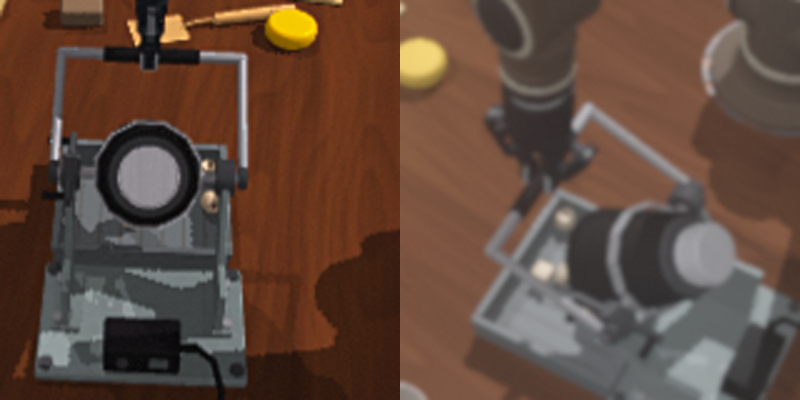

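The barrel is at about 2.29 rad. The views show at least three to five beads in the tray around the barrel's mouth and none outside it. I'll go on to the end stop and wait for the rest.

```bash
python3 -m pendant '[[15,-2,0,5,0,0,0],[15,-2,0,5,0,0,0],[15,0,0,2,0,0,0],[15,0,0,0,0,0,0],[15,0,0,0,0,0,0],[15,0,0,0,0,0,0],[15,0,0,0,0,0,0],[15,0,0,0,0,0,0],[15,0,0,0,0,0,0]]'
python3 - <<'E'
from h import *
for n in("scene","side"):
    c=cam(n)
    for k in("bead0_mid","bead1_mid"):
        print(n,k,[(round(o["confidence"],2),np.round(o["bbox"]).tolist(),unproj(c,[o["bbox"][:2]],.018).round(3).tolist()) for o in r.outline_of(k,c)[:6]])
E
```

```text
clock: 17.9
tool_pos: [0.5162, -0.0717, 0.2173]
eef_rot: [2.048, 2.379, 0.016]
ft_force: [-9.9, 17.0, 30.5]
gripper_width: 0.223
scene bead0_mid [(0.71, [196.0, 116.0, 27.0, 22.0], [[0.342, -0.447, 0.018]])]
scene bead1_mid [(0.43, [248.0, 202.0, 8.0, 12.0], [[0.522, -0.059, 0.018]])]
side bead0_mid [(0.4, [268.0, 202.0, 79.0, 70.0], [[0.523, -0.158, 0.018]])]
side bead1_mid []
```

```bash
python3 -m pendant '[[15,2,0,-6,0,0,0],[15,3.5,0,-8,0,0,0],[15,4.5,0,-8,0,0,0],[15,5,0,-7.5,0,0,0],[15,5.3,0,-7,0,0,0],[15,5.7,0,-6.7,0,0,0],[15,6.1,0,-6.4,0,0,0],[15,6.4,0,-6,0,0,0],[15,6.7,0,-5.7,0,0,0],[15,7,0,-5.3,0,0,0],[15,7.3,0,-4.9,0,0,0],[15,0,0,0,0,0,0]]'
python3 - <<'E'
from h import *
w=cam("wrist");s=cam("scene");d=cam("side")
b=s["image"][90:250,190:350];a=d["image"][150:310,210:370]
cv2.imwrite("pics/t2.png",np.hstack([cv2.resize(w["image"],(400,300))]+[cv2.resize(b,(300,300),interpolation=cv2.INTER_CUBIC)]))
E
```

```text
clock: 19.4
tool_pos: [0.509, -0.0202, 0.2883]
eef_rot: [2.044, 2.364, -0.002]
ft_force: [0.4, -13.4, 20.8]
gripper_width: 0.22
```

View pics/t2.png

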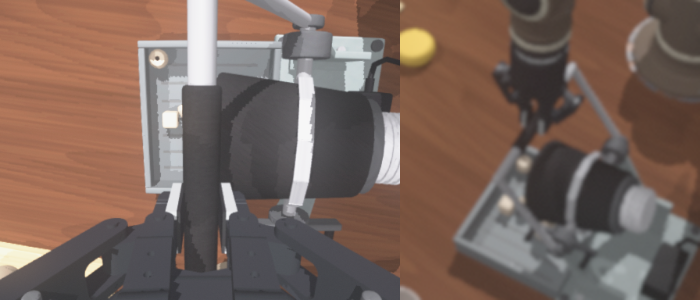

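```bash
python3 -m pendant '[[35,0,0,0,0,0,0],[35,0,0,0,0,0,0],[35,0,0,5,0,0,0],[35,0,0,0,0,0,0],[15,0,0,0,0,0,0],[15,0,0,0,0,0,0],[15,0,0,0,0,0,0],[15,0,0,0,0,0,0]]'
python3 -c "
import numpy as np
y=-.0934;t0=1.175+np.arcsin(.0934/.16);print(t0)"
```

```text
clock: 20.35
tool_pos: [0.5064, -0.0162, 0.2776]
eef_rot: [-2.052, -2.379, 0.001]
ft_force: [-0.6, -2.5, -0.2]
gripper_width: 0.224
1.798339669143401
```

```bash
python3 -m pendant '[[15,5.4,0,-3.4,0,0,0],[15,5.5,0,-3.3,0,0,0],[15,11.4,0,-5.8,0,0,0],[15,11.8,0,-4.9,0,0,0],[15,12.2,0,-3.9,0,0,0],[15,12.5,0,-2.9,0,0,0],[15,12.7,0,-1.9,0,0,0],[15,12.8,0,-0.9,0,0,0],[15,12.8,0,0.1,0,0,0],[15,12.7,0,1.1,0,0,0],[15,12.6,0,2.2,0,0,0],[15,12.4,0,3.2,0,0,0]]'
python3 -m pendant '[[15,12.1,0,4.1,0,0,0],[15,11.7,0,5.1,0,0,0],[15,11.3,0,6,0,0,0],[15,10.8,0,6.9,0,0,0],[15,10.2,0,7.7,0,0,0],[15,9.5,0,8.5,0,0,0],[15,8.8,0,9.3,0,0,0],[15,8.1,0,9.9,0,0,0],[15,5,0,7.5,0,0,0],[15,0,0,0,0,0,0]]'
```

```text
clock: 21.55
tool_pos: [0.4872, 0.1185, 0.2979]
eef_rot: [2.052, 2.379, 0.001]
ft_force: [5.6, -1.9, 2.1]
gripper_width: 0.225
clock: 22.55
tool_pos: [0.4738, 0.2054, 0.2316]
eef_rot: [-2.05, -2.379, 0.0]
ft_force: [6.3, 0.8, -2.2]
gripper_width: 0.226
```

```bash
python3 -m pendant '[[15,4,0,6.5,0,0,0],[15,3.5,0,6.5,0,0,0],[15,3,0,6.5,0,0,0],[15,2,0,5,0,0,0],[15,0,0,2,0,0,0],[15,0,0,0,0,0,0]]'
python3 -m pendant '[[15,0,0,2,0,0,0],[15,0,0,2,0,0,0],[15,0,0,0,0,0,0]]'
```

```text
clock: 23.15
tool_pos: [0.472, 0.2185, 0.2064]
eef_rot: [-2.049, -2.377, -0.005]
ft_force: [4.5, 6.7, 2.1]
gripper_width: 0.223
clock: 23.45
tool_pos: [0.4719, 0.2198, 0.2032]
eef_rot: [-2.046, -2.377, -0.009]
ft_force: [1.6, 11.7, 6.8]
gripper_width: 0.227
```

The bar is back where I first gripped it (y 0.219), so the barrel should be on its upright stop. I'll release, lift, and look down at the barrel and tray.

```bash
python3 -m pendant '[[85,0,0,-2,0,0,0],[85,0,0,0,0,0,0],[85,0,0,0,0,0,0],[85,0,0,0,0,0,0],[85,0,0,0,0,0,0],[85,0,0,-30,0,0,0],[85,0,0,-45,0,0,0],[85,0,0,-50,0,0,0],[85,0,0,-45,0,0,0],[85,-35,0,0,0,0,0],[85,-35,0,0,0,0,0],[85,-35,0,0,0,0,0]]'
python3 -m pendant '[[85,-40,0,0,0,0,0],[85,-40,0,0,0,0,0],[85,-40,0,0,0,0,0],[85,-40,0,0,0,0,0],[85,-40,0,0,0,0,0],[85,-40,0,0,0,0,0],[85,0,-30,0,0,0,0],[85,0,-30,0,0,0,0],[85,0,0,0,0,0,0]]'
python3 - <<'E'
from h import *
w=cam("wrist");s=cam("scene")
cv2.imwrite("pics/f.png",np.hstack([cv2.resize(w["image"],(450,338)),cv2.resize(s["image"][90:280,170:370],(350,338),interpolation=cv2.INTER_CUBIC)]))
cv2.imwrite("pics/wf.png",w["image"])
E
```

```text
clock: 24.65
tool_pos: [0.4878, 0.1114, 0.3749]
eef_rot: [2.051, 2.379, 0.001]
ft_force: [1.1, 0.0, -0.2]
gripper_width: 0.994
clock: 25.55
tool_pos: [0.4608, -0.1346, 0.3756]
eef_rot: [2.055, 2.376, 0.0]
ft_force: [0.4, 1.1, 1.5]
gripper_width: 0.998
```

View pics/f.png

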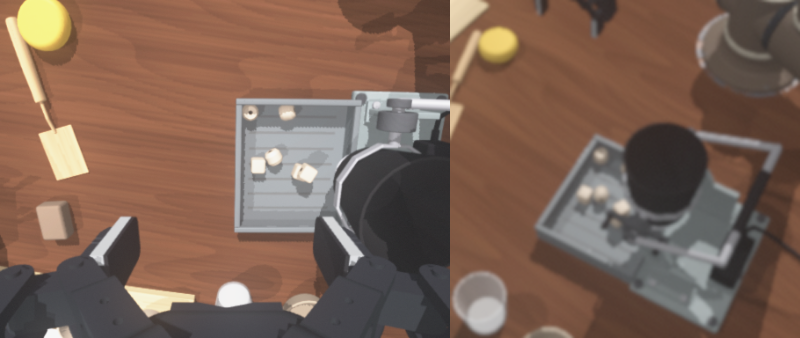

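All six beads lie in the tray, in the wrist half at (250,113), (287,113), (258,165), (274,157), (298,170) and (309,174). The tray is against the plate and the barrel looks upright and empty. As a last check I'll compare the bail region with the first picture.

```bash
python3 - <<'E'
from h import *
c=cam("scene"); a=cv2.imread("pics/scene0.png"); g=c["image"]
for n,(r0,r1,c0,c1) in {"bail":(155,240,325,365),"bowl":(270,312,203,247),"cup_a":(215,252,392,426),"cup_b":(240,280,168,206),"sponge":(100,130,180,212),"block":(165,195,122,150),"rib":(105,172,150,188)}.items():
    m=cv2.matchTemplate(g[r0-8:r1+8,c0-8:c1+8],a[r0:r1,c0:c1],cv2.TM_CCOEFF_NORMED); _,v,_,l=cv2.minMaxLoc(m); print(n,round(v,3),l[0]-8,l[1]-8)
w=cam("wrist"); q=np.array([(236,232),(236,100)])*512/450; P=unproj(w,q,.045); v=P[0]-P[1]; yaw=np.arctan2(v[1],v[0])
R=np.array([[np.cos(.146),-np.sin(.146)],[np.sin(.146),np.cos(.146)]]); m=P.mean(0)[:2]+.1*R[:,1]
print("yaw",yaw,np.linalg.norm(v),"ctr in tumbler",R.T@(m-[.4942,.072]))
E
```

```text
bail 0.908 0 0
bowl 0.917 0 0
cup_a 1.0 0 0
cup_b 1.0 0 0
sponge 1.0 0 0
block 1.0 0 0
rib 1.0 0 0
yaw 0.15550214571489607 0.22575475351087326 ctr in tumbler [ 0.00406329 -0.08225163]
```

```bash
python3 -c "
from plant import r
print(r.job_done(), r.observe()['clock'])"
```

```text
the job is handed in; nothing more can be done
the job is handed in; nothing more can be done
```

The job is handed in: all six beads are in the tray, and the barrel is back upright. It took about 26 s of the 69 s allowed.

**What I did:**
- I pinched the tray's far rim and slid the tray home until it met the base plate at about 22 N.
- I gripped the bail and tipped the barrel at about 0.8 rad/s, slower while the beads came out, and held it at its end stop for about 0.6 s.
- I then swung the barrel back, let go and moved the arm clear.

**Last checks:**
- **Tray:** its centre is at about (4, -82) mm in the tumbler frame, and it is square to the plate within about 0.01 rad.
- **Beads:** the wrist picture shows all six in the tray.
- **Barrel:** the bail's image matches the first picture with no pixel shift, which puts the tilt near 0.
- **Other objects:** the cups, bowl, sponge, spatula and block show no shift either.

**What went wrong or disagreed:**
- My first grip on the tray was about 8° off its angle, which turned the tray. I backed off and corrected it before seating it.
- The bail was about 5 mm from where I predicted, so I corrected the approach from a close view.
- The bail slipped a few millimetres in the fingers at the end stop, so I re-gripped it on the way back.
- The bead detector was unreliable, so I counted the beads by eye. With the barrel tipped I could not see all six; I confirmed the count only once it was upright.

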